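# Load the spring-contact cell holder

## Task

Take the round battery cell from its wooden stand and load it into the spring-contact holder on the plywood board: tip it so that its flat end goes in first, press that end gently against the spring plunger, then roll the button end down past the retaining lip until the cell lies level and fully home in both saddles, held under the lip. Do not force it against the holder, leave the other things on the bench where they are, and let go of the cell.

Things in the scene. Friction and masses are not known exactly. Their poses are not given: they have to be found in the camera images.
- cell_mid (a point): middle (on the axis, half-way along the 70 mm) of the cell: a grey cylinder 21 mm in diameter, 70 mm long, about 70 g, with a steel button 9 mm wide standing 2 mm proud of one end (white band round that end). x axis along the cell towards the button. Starts level in the stand, axis 32 mm above the bench, button end towards the robot.
- cell_button (a point): centre of the outer face of the cell's button, 37 mm from the middle along the cell's x axis.
- rest: fixed wooden stand for the cell: base 95 x 50 x 8 mm with two V saddles 8 mm thick, 25 mm either side of the middle, so the cell's middle is free for fingers down to the base. Origin at the centre of the underside; x along the cell.
- board: fixed plywood board 180 x 80 x 10 mm under the black holder. Origin: centre of its underside; x from the spring end (far from the robot) to the lip end (near it), z up. The holder is screwed on through slots: along x it sits up to 12 mm to either side of nominal, not measured (find it by touch or sight) and does not shift in use. Sites seat, spring and lip are nominal places, fixed to the board.
- seat (a point): nominal middle of the cell when home, 34 mm above the bench, axes as the board's. The cell lies in two V saddles 8 mm thick, 27 mm either side of here along x. Between them nothing but an 18 mm wide spine 16 mm high and, beside it, the board 10 mm high: room for fingers. Under the lip the spring pinches the cell endways, so friction holds it wherever it is let go: press it down lightly until it bears on the saddles.
- spring (a point): nominal centre of the face of the spring plunger when free, 32 mm from the seat towards -x: an upright steel disc 14 mm in diameter. It yields towards -x from 3 N, gains 0.6 N per mm and stops solid after 13 mm (10.8 N). Spring tower 19 to 31 mm behind the face, top 46 mm above the bench.
- lip (a point): nominal lower edge of the retaining lip, 32 mm from the seat towards +x, 46.5 mm above the bench. Lip 4 mm thick, 16 mm wide; the end wall, which the button touches when home, is 5 mm further. To pass the lip the cell must go in button end up at 25 to 35 degrees at first and press the plunger back 8 to 11 mm while rolling down; home, it holds the plunger 3 mm back.
- tape_measure: loose yellow tape measure, 35 x 77 x 69 mm, bystander; origin at the centre of its underside.
- screw_jar: loose grey jar with a black lid, 64 mm in diameter, 73 mm high, bystander at the back; origin at the centre of its underside.
- offcut: loose wood off-cut, 30 x 45 x 30 mm, bystander between stand and board; origin at the centre of its underside.
Mind the look-alikes: they are no part of the job. Leave any red or white look-alike of the board alone.

How it is judged:
By the outcome, as a careful person would: the job done as asked, in the order asked, and still so for the second after the job is handed in, with the robot touching nothing.
It also fails if it takes over 51 s, if anything falls off the work surface, if the arm or the gripper's body presses on something with over 40 N, if the wrist force passes 120 N, or if a joint passes its speed limit or range.

## Robot

A 6-joint arm with a two-finger parallel gripper is mounted at the origin on the work surface; the furniture and walls round the work are solid. World frame = base frame: x ahead of the robot, y to its left, z up, the work surface at z = 0. Lengths are in m, angles in rad, forces in N, time in s.
With the tool pointing down it reaches from about 0.3 to 0.875 m from the base axis. Payload 6.4 kg.
Tool frame: the origin (TCP) lies between the finger pads; the fingertips stand 19 mm ahead of it and the grasp point (between the pads) is the TCP; z points along the fingers, y is the line along which they close (so a half turn about z gives the same grasp; the last joint's range is limited). The gripper opens to 85 mm and grips with 20 to 120 N. Pads are 22 mm wide; open, the fingers measure 114 mm over their backs; the gripper's body (76 mm by 85 mm) begins 54 mm behind the grasp point. The pads swing forward as they close: fully open they stand 13 mm farther back than shut.
Start: joints at [0.935, 0.181, 1.607, -0, 1.354, -0.206], TCP at [0.24, 0.523, 0.25] pointing down, gripper open.
Joint ranges: [-2.99, 2.99], [-0.89, 2.07], [0.3, 2.58], [-1.14, 4.28], [0, 2.63], [-3.12, 3.12]. Speed limits (rad/s): [2.57, 2.57, 3.01, 3.14, 3.14, 3.14].

## Interface

Orientations are given as a unit quaternion [x, y, z, w].
In Python, from cell import r gives the robot as it stands.
- The arm moves only by the tool apply_moves, never from a script. Its argument "series" is one flat list of numbers, 7 for each row, row after row: the closure, from 0 (fully open) to 1 (shut), then the shift along the tool's x, y, z in units of 25 mm (1.0 is 25 mm), then the turn, a rotation vector about the tool's x, y, z in units of 8 degrees (1.0 is 8 degrees). In form: [jaw, tx, ty, tz, wx, wy, wz, jaw, tx, ty, tz, wx, wy, wz, ...]. A call has 1 to 20 rows; each row is the pose to reach, as a shift and turn from the pose commanded when the call began, along the tool's axes at that moment; what a row does not reach only later rows make up. A row lasts 1/10 s, in which the tool goes at most 50 mm and 8.59 degrees, less where a joint would pass 70% of its speed; a pose out of reach is approached as far as the arm can. A call with a gripper value outside its range is refused whole. The fingers move at their own pace and stop on an object; "grip_force" is the grip in N (left out, the last holds). Time passes only in rows, so rows that repeat a pose let the fingers close. It gives the time, the measured TCP pose, the force, the opening and the grip force at its end, in the units of the state.
- r.sense(): the state, without advancing time (a new reading comes with each control period).
- r.grab_frame(name): name is "side" or "top" or "wrist"; returns a dict with "frame" (420x560x3 uint8, blue, green, red), "depth" (420x560 float32, m along the optical axis (not along the pixel's ray), 0 where there is no reading), "fovy" (degrees; the focal length in pixels is half the picture's height over the tangent of half this angle, whatever the lens; pixels are square), "cx", "cy" (the principal point, pixels), "dist_coeffs" ([k1, k2, p1, p2, k3] as OpenCV has them; the pictures are not rectified), "extrinsics" (4x4, takes a point from camera to world coordinates). Camera axes: x right, y down, z forward; pixel columns grow to the right and rows downward; lengths in m; the calibration is good to about 2 mm. A picture is of the moment at which its call begins.
- r.close_job(): hands the job in; it is judged then, once.
The state is a dict: "time_s": time; "joints": joint angles; "qd": joint speeds; "effort": joint torques, N m; "ee_pos": TCP position; "tool_rot": TCP orientation; "ft_force": force on the tool from outside, world axes, zero at the start; "moment": the same for the moment, N m; "width": opening from 0.0 (shut) to 1.0 (fully open); "grip_force": force on a finger pad.
Only numpy, scipy, OpenCV 4.12 (cv2) and the standard library are available. Lean on these libraries where they do the work, as an engineer would, in place of code of your own. Each camera call takes 0.05 s, during which the arm holds its last target. There are 200 camera calls.

## Working session

There is one attempt and no reset: what is moved stays moved. The work goes in short steps, Python scripts to look and compute and a tool call to move; the robot and the scene stay as the last step left them, time stands still between calls to the robot, and variables do not carry over. Pictures are saved under pics/ and viewed, at most 10 in all, crops included, and the job is handed in when it is done.

Besides the shell and the picture viewer there is one more tool, called after ">>>" as a command line: name --argument value ..., lists and objects as JSON in quotes. apply_moves: Moves the arm, as the interface text tells. Its arguments: {"type":"object","properties":{"series":{"type":"array"},"grip_force":{"type":"number"}},"required":["series"]}

```bash
ls; mkdir -p pics
cat > h.py <<'E'
import numpy as np, cv2
from cell import r
from scipy.spatial.transform import Rotation as R
def grab(n):
    g=r.grab_frame(n); h=g['frame'].shape[0]; f=h/2/np.tan(np.radians(g['fovy'])/2)
    g['K']=np.array([[f,0,g['cx']],[0,f,g['cy']],[0,0,1]]); return g
def rays(g,uv):
    p=cv2.undistortPoints(np.array(uv,float).reshape(-1,1,2),g['K'],np.array(g['dist_coeffs'],float)).reshape(-1,2)
    return np.c_[p,np.ones(len(p))]
def onz(g,uv,z):
    E=np.array(g['extrinsics']); d=rays(g,uv)@E[:3,:3].T; o=E[:3,3]
    return o+d*((z-o[2])/d[:,2])[:,None]
def dep(g,uv):
    E=np.array(g['extrinsics']); uv=np.array(uv).reshape(-1,2); z=g['depth'][uv[:,1].astype(int),uv[:,0].astype(int)]
    return (rays(g,uv)*z[:,None])@E[:3,:3].T+E[:3,3]
def cloud(g):
    h,w=g['depth'].shape; u,v=np.meshgrid(np.arange(w),np.arange(h))
    return dep(g,np.c_[u.ravel(),v.ravel()]).reshape(h,w,3)
E
python3 - <<'E'
from h import *
s=r.sense(); print({k:np.round(v,3) for k,v in s.items()})
for n in ['top','side','wrist']:
    g=grab(n); cv2.imwrite(f'pics/{n}0.png',g['frame']); print(n,np.round(g['extrinsics'],3).tolist(),g['fovy'],g['dist_coeffs'])
E
```

```text
pics
{'time_s': np.float64(0.0), 'joints': array([ 0.935,  0.182,  1.608, -0.   ,  1.354, -0.206]), 'qd': array([-0.001,  0.001,  0.   ,  0.002, -0.001, -0.001]), 'effort': array([-1.0000e-03, -4.4487e+01, -3.5134e+01, -0.0000e+00,  9.0000e-03,
        0.0000e+00]), 'ee_pos': array([0.239, 0.522, 0.249]), 'tool_rot': array([ 0.213,  0.977, -0.001, -0.   ]), 'ft_force': array([-0.622, -0.605, -0.147]), 'moment': array([ 0.001, -0.015,  0.001]), 'grip_force': np.float64(0.0), 'width': np.float64(1.0)}
top [[0.029, -0.985, 0.167, 0.304], [-1.0, -0.027, 0.012, 0.025], [-0.008, -0.168, -0.986, 1.369], [0.0, 0.0, 0.0, 1.0]] 55.65895565934052 [-0.0207517  0.         0.         0.         0.       ]
side [[-1.0, -0.024, -0.012, 0.533], [0.001, 0.408, -0.913, 1.458], [0.026, -0.913, -0.408, 0.713], [0.0, 0.0, 0.0, 1.0]] 55.093084968270276 [-0.04344507  0.          0.          0.          0.        ]
wrist [[0.417, 0.871, 0.259, 0.174], [0.909, -0.4, -0.121, 0.553], [-0.002, 0.286, -0.958, 0.373], [0.0, 0.0, 0.0, 1.0]] 69.76523031627647 [-0.0053605  0.         0.         0.         0.       ]
```

View pics/top0.png

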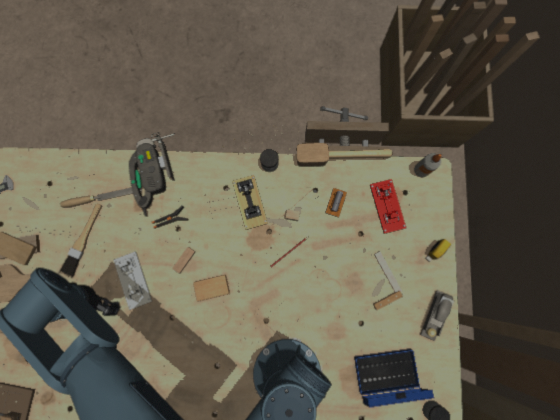

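View pics/side0.png

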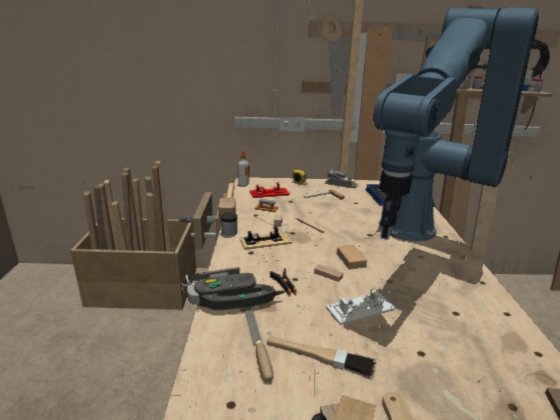

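The top view shows the board with the black holder near (249,202), the stand and cell near (336,202), and the off-cut at (292,213). The jar is at (269,160). The look-alikes are white at (131,278) and red at (388,205).

Run:
```python
from h import *
g=grab('top')
print(onz(g,[[249,202],[336,202],[292,213],[236,180],[258,178],[264,226],[242,229],[341,190],[331,214],[269,160]],0.02).round(3))
P=cloud(g)
hsv=cv2.cvtColor(g['frame'],cv2.COLOR_BGR2HSV)
c=g['frame'][170:240,220:360]; cv2.imwrite('pics/c1.png',cv2.resize(c,None,fx=5.7,fy=5.7,interpolation=cv2.INTER_CUBIC))
```

```text
[[ 0.563  0.145  0.02 ]
 [ 0.571 -0.155  0.02 ]
 [ 0.528 -0.005  0.02 ]
 [ 0.639  0.193  0.02 ]
 [ 0.649  0.117  0.02 ]
 [ 0.48   0.09   0.02 ]
 [ 0.468  0.165  0.02 ]
 [ 0.614 -0.173  0.02 ]
 [ 0.528 -0.139  0.02 ]
 [ 0.715  0.081  0.02 ]]
```

View pics/c1.png

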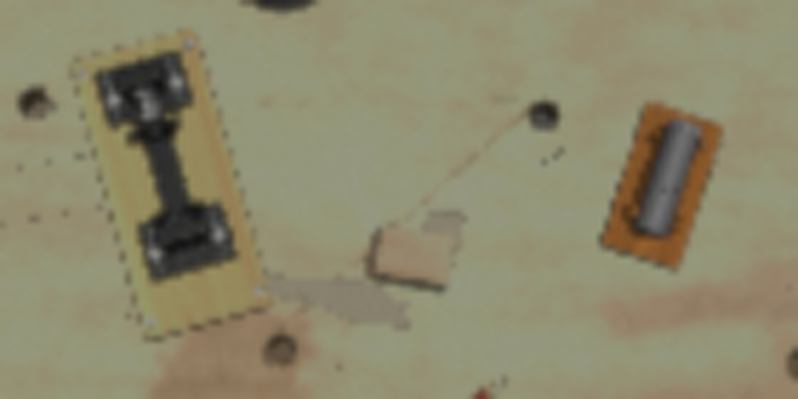

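```bash
cat >> h.py <<'E'
def Rt(yaw,tilt=0):
    # tool x along yaw (deg), raised by tilt (deg); z down
    y,t=np.radians([yaw,tilt]); h=np.array([np.cos(y),np.sin(y),0]); k=np.array([0,0,1])
    x=h*np.cos(t)+k*np.sin(t); z=h*np.sin(t)-k*np.cos(t); return np.c_[x,np.cross(z,x),z]
def row(pos,yaw,tilt=0,base=None):
    s=r.sense() if base is None else base
    R0=R.from_quat(s['tool_rot']).as_matrix() if not isinstance(s,tuple) else s[1]
    p0=np.array(s['ee_pos']) if not isinstance(s,tuple) else np.array(s[0])
    d=R0.T@(np.array(pos)-p0)/0.025; w=R.from_matrix(R0.T@Rt(yaw,tilt)).as_rotvec(degrees=True)/8
    return np.r_[d,w].round(3).tolist()
E
python3 - <<'E'
from h import *
print(row([.56,.14,.24],189)); print(row([.57,-.155,.2],158.4,base=([.56,.14,.24],Rt(189))))
E
```

```text
[-18.033, -8.562, 0.394, -0.007, -0.004, -4.203]
[1.451, -11.717, 1.6, 0.0, 0.0, 3.825]
```

>>> apply_moves --series '[0,-18,-8.5,0.4,0,0,-4.2,0,-18,-8.5,0.4,0,0,-4.2,0,-18,-8.5,0.4,0,0,-4.2,0,-18,-8.5,0.4,0,0,-4.2,0,-18,-8.5,0.4,0,0,-4.2,0,-18,-8.5,0.4,0,0,-4.2,0,-18,-8.5,0.4,0,0,-4.2,0,-18,-8.5,0.4,0,0,-4.2,0,-18,-8.5,0.4,0,0,-4.2,0,-18,-8.5,0.4,0,0,-4.2,0,-18,-8.5,0.4,0,0,-4.2,0,-18,-8.5,0.4,0,0,-4.2,0,-18,-8.5,0.4,0,0,-4.2,0,-18,-8.5,0.4,0,0,-4.2,0,-18,-8.5,0.4,0,0,-4.2,0,-18,-8.5,0.4,0,0,-4.2]'

```text
time_s: 1.8
ee_pos: [0.5595, 0.1432, 0.2405]
tool_rot: [-0.079, 0.997, 0.0, 0.0]
ft_force: [-0.3, 1.0, 1.0]
width: 1.0
grip_force: 0.0
```

Run:
```python
from h import *
s=r.sense(); print(s['time_s'],s['ee_pos'],s['qd'].round(3) if hasattr(s['qd'],'round') else s['qd'],s['ft_force'])
g=grab('wrist'); cv2.imwrite('pics/w1.png',g['frame']); np.savez('w1.npz',**{k:g[k] for k in g})
```

```text
1.8 [0.5595308  0.1432192  0.24048613] [-0.008  0.002 -0.004 -0.001  0.001 -0.001] [-0.32392195  0.97349888  0.98947335]
```

View pics/w1.png

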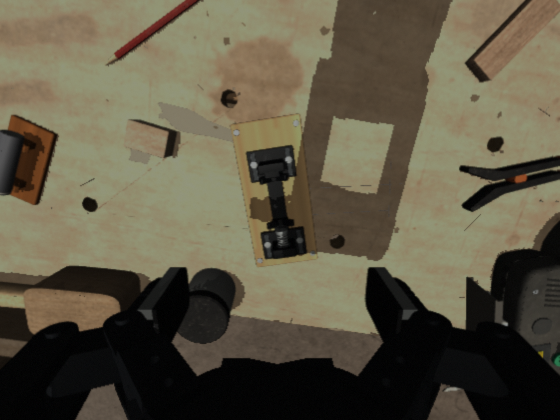

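The wrist view shows the board with corners at about (233,126), (299,114), (316,256) and (258,267). The lip end is at the top (270,165), and the spring tower is at (283,240). I'll measure from rays and the depth profile.

Run:
```python
from h import *
g=dict(np.load('w1.npz')); P=cloud(g); f=g['frame']; hsv=cv2.cvtColor(f,cv2.COLOR_BGR2HSV)
H,S,V=cv2.split(hsv)
# board top plane points by depth
z=P[...,2]; roi=np.zeros(z.shape,bool); roi[100:280,220:330]=1
m=roi&(z>0.006)&(z<0.2)
n,l,st,c=cv2.connectedComponentsWithStats(m.astype(np.uint8)); i=1+np.argmax(st[1:,4]); m=l==i
top=m&(abs(z-0.010)<0.003)
print('board z',np.median(z[top]), st[i])
(cx,cy),sz,a=cv2.minAreaRect((P[m][:,:2]*1000).astype(np.float32)); print('rect',cx,cy,sz,a)
q=onz(g,[[233,126],[299,114],[316,256],[258,267]],0.01); print(q.round(4))
near=(q[0]+q[1])/2; far=(q[2]+q[3])/2; d=near-far; yaw=np.degrees(np.arctan2(d[1],d[0])); C=q.mean(0)
print('yaw',yaw,'C',C,'len',np.linalg.norm(d),np.linalg.norm(q[0]-q[1]))
ang=np.radians(yaw); ux=np.array([np.cos(ang),np.sin(ang)]); uy=np.array([-ux[1],ux[0]])
B=(P[m][:,:2]-C[:2]); bx=B@ux*1000; by=B@uy*1000; bz=P[m][:,2]*1000
for x in range(-92,92,3):
    k=(abs(bx-x)<1.5)&(bz>12.5); 
    if k.sum(): 
        kc=k&(abs(by)<7)
        print(x,k.sum(),'y',by[k].min().round(0),by[k].max().round(0),'zmax',bz[k].max().round(1),'ctr',np.sort(bz[kc])[[0,len(bz[kc])//2,-1]].round(1) if kc.sum() else '')
```

```text
board z 0.009745920281263698 [ 231  113   86  154 9655]
rect 568.43310546875 142.99790954589844 (179.71629333496094, 80.10115814208984) 17.657371520996094
[[0.4965 0.0828 0.01  ]
 [0.4722 0.154  0.01  ]
 [0.6382 0.206  0.01  ]
 [0.6651 0.135  0.01  ]]
yaw -162.71008688424268 C [0.56800732 0.14444641 0.01      ] len 0.17519976031611892 0.07519290316685147
-77 22 y -26.0 28.0 zmax 16.8 ctr 
-74 41 y -26.0 27.0 zmax 17.2 ctr 
-71 40 y -25.0 27.0 zmax 17.8 ctr 
-68 43 y -25.0 28.0 zmax 17.8 ctr 
-65 68 y -26.0 27.0 zmax 46.9 ctr [43.9 45.4 46.6]
-62 97 y -25.0 28.0 zmax 47.2 ctr [43.3 45.7 46.9]
-59 94 y -25.0 28.0 zmax 47.2 ctr [44.2 45.9 46.9]
-56 124 y -26.0 27.0 zmax 47.0 ctr [43.3 45.5 46.8]
-53 261 y -26.0 28.0 zmax 46.1 ctr [15.7 39.2 46.1]
-50 93 y -25.0 27.0 zmax 39.3 ctr [14.5 35.4 39.3]
-47 99 y -25.0 28.0 zmax 40.3 ctr [14.8 36.8 40.3]
-44 104 y -26.0 28.0 zmax 40.8 ctr [15.4 36.9 40.8]
-41 64 y -24.0 25.0 zmax 41.9 ctr [15.8 38.3 41.9]
-38 54 y -7.0 9.0 zmax 41.1 ctr [14.9 36.3 41.1]
-35 62 y -5.0 12.0 zmax 41.6 ctr [14.5 34.6 41.6]
-32 62 y -14.0 17.0 zmax 32.7 ctr [20.2 22
[... 840 characters left out ...]
.1 19.7]
22 101 y -24.0 28.0 zmax 32.2 ctr [21.1 23.  28.2]
25 101 y -25.0 28.0 zmax 32.9 ctr [21.1 23.9 26.9]
28 107 y -25.0 28.0 zmax 49.7 ctr [15.6 27.  49.7]
31 97 y -24.0 29.0 zmax 51.3 ctr [48.5 50.2 51.2]
34 103 y -25.0 28.0 zmax 51.4 ctr [48.5 50.2 51.4]
37 127 y -25.0 29.0 zmax 52.1 ctr [49.  50.1 51.5]
40 131 y -24.0 28.0 zmax 52.1 ctr [48.9 50.6 52.1]
43 220 y -25.0 29.0 zmax 52.2 ctr [15.7 48.2 52.2]
46 131 y -25.0 28.0 zmax 45.2 ctr [14.4 15.9 17.5]
49 123 y -24.0 29.0 zmax 18.0 ctr [14.7 15.9 18. ]
52 124 y -25.0 28.0 zmax 17.9 ctr [14.1 15.8 17.5]
55 130 y -25.0 28.0 zmax 17.7 ctr [13.9 15.8 17. ]
58 40 y -24.0 25.0 zmax 16.2 ctr [13.1 15.3 15.9]
82 1 y 36.0 36.0 zmax 12.6 ctr
```

>>> apply_moves --series '[0,1.5,-11.7,1,0,0,3.8,0,1.5,-11.7,1,0,0,3.8,0,1.5,-11.7,1,0,0,3.8,0,1.5,-11.7,1,0,0,3.8,0,1.5,-11.7,1,0,0,3.8,0,1.5,-11.7,1,0,0,3.8,0,1.5,-11.7,1,0,0,3.8,0,1.5,-11.7,1,0,0,3.8,0,1.5,-11.7,1,0,0,3.8,0,1.5,-11.7,1,0,0,3.8,0,1.5,-11.7,1,0,0,3.8,0,1.5,-11.7,1,0,0,3.8]'

```text
time_s: 3.05
ee_pos: [0.5689, -0.1517, 0.2155]
tool_rot: [0.185, 0.983, -0.0, 0.0]
ft_force: [1.0, 0.7, -0.3]
width: 0.998
grip_force: 0.0
```

Run:
```python
from h import *
s=r.sense(); print(s['time_s'],s['ee_pos'],s['qd'].round(3))
g=grab('wrist'); cv2.imwrite('pics/w2.png',g['frame']); np.savez('w2.npz',**g)
P=cloud(g)
m=(abs(P[...,0]-.571)<.09)&(abs(P[...,1]+.155)<.09)&(P[...,2]>.005)&(P[...,2]<.06)
n,l,st,c=cv2.connectedComponentsWithStats(m.astype(np.uint8)); m=l==1+np.argmax(st[1:,4])
print('base',cv2.minAreaRect((P[m][:,:2]*1000).astype(np.float32)))
for zl in (.034,.036,.038):
    k=m&(P[...,2]>zl); print('cell',zl,k.sum(),cv2.minAreaRect((P[k][:,:2]*1000).astype(np.float32)),P[k][:,2].max())
```

```text
3.05 [ 0.56888754 -0.15167085  0.21549116] [-0.008  0.003 -0.003 -0.001  0.002 -0.001]
base ((574.930419921875, -158.048583984375), (49.952144622802734, 95.2806396484375), 72.79985046386719)
cell 0.034 1262 ((573.2428588867188, -157.58660888671875), (20.507221221923828, 70.30192565917969), 73.1052474975586) 0.044310160592853864
cell 0.036 1189 ((573.3107299804688, -157.45614624023438), (18.813955307006836, 70.30979919433594), 72.85986328125) 0.044310160592853864
cell 0.038 1042 ((573.1807861328125, -157.42105102539062), (17.834339141845703, 69.90476989746094), 72.927001953125) 0.044310160592853864
```

View pics/w2.png

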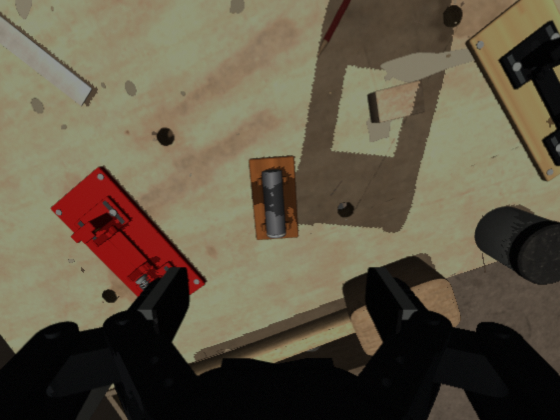

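Run:
```python
from h import *
print(row([.5735,-.1575,.09],162.85),row([.5735,-.1575,.032],162.85))
```

```text
[-0.254, -0.141, 5.018, -0.0, 0.001, -0.525] [-0.254, -0.141, 7.338, -0.0, 0.001, -0.525]
```

>>> apply_moves --series '[0.3,-0.25,-0.14,4,0,0,-0.52,0.3,-0.25,-0.14,5,0,0,-0.52,0.3,-0.25,-0.14,5,0,0,-0.52,0.3,-0.25,-0.14,6,0,0,-0.52,0.3,-0.25,-0.14,6.6,0,0,-0.52,0.3,-0.25,-0.14,7.0,0,0,-0.52,0.3,-0.25,-0.14,7.3,0,0,-0.52,0.3,-0.25,-0.14,7.3,0,0,-0.52,0.3,-0.25,-0.14,7.3,0,0,-0.52]'

```text
time_s: 4.0
ee_pos: [0.5739, -0.1586, 0.0337]
tool_rot: [0.15, 0.989, -0.0, 0.001]
ft_force: [0.5, 0.4, -0.1]
width: 0.697
grip_force: 0.0
```

Run:
```python
from h import *
s=r.sense(); print(s['ee_pos'],row([.5735,-.1575,.032],162.85),s['ft_force'])
```

```text
[ 0.57390369 -0.1585676   0.03371758] [0.028, 0.036, 0.069, -0.002, 0.011, -0.014] [ 0.46526697  0.40544277 -0.08707522]
```

Close on the cell, then lift.

>>> apply_moves --series '[0.6,0,0.04,0.06,0,0,0,0.8,0,0.04,0.06,0,0,0,1,0,0.04,0.06,0,0,0,1,0,0.04,0.06,0,0,0,1,0,0.04,0.06,0,0,0,1,0,0.04,0.06,0,0,0,1,0,0.04,0.06,0,0,0,1,0,0.04,0.06,0,0,0]' --grip_force 35

```text
time_s: 4.8
ee_pos: [0.5739, -0.1573, 0.0319]
tool_rot: [0.15, 0.989, -0.0, 0.0]
ft_force: [-0.8, 1.7, 5.9]
width: 0.234
grip_force: 34.3
```

Run:
```python
from h import *
s=r.sense(); print(s['ee_pos'],s['width'],s['grip_force'],s['ft_force'])
```

```text
[ 0.57388329 -0.1573475   0.03185006] 0.23356002865709286 34.25632417201996 [-0.77672877  1.6519915   5.93009893]
```

```bash
cat >> h.py <<'E'
YAW=197.66
UX=np.array([np.cos(np.radians(YAW)),np.sin(np.radians(YAW)),0]); SEAT=np.array([.5715,.144,0])
def W(mx,mz): return SEAT+UX*mx/1000+[0,0,mz/1000]
def where():
    s=r.sense(); d=np.array(s['ee_pos'])-SEAT; x=R.from_quat(s['tool_rot']).as_matrix()[:,0]; f=np.array(s['ft_force'])
    print('t',round(s['time_s'],2),'mx,my,mz',round(d@UX*1e3,2),round((UX[0]*d[1]-UX[1]*d[0])*1e3,2),round(d[2]*1e3,2),'tilt',round(np.degrees(np.arcsin(x[2])),2),'yaw',round(np.degrees(np.arctan2(x[1],x[0]))%360,2),'Fx',round(f@UX,2),'F',f.round(2),'w',round(s['width'],3),round(s['grip_force'],1))
E
python3 - <<'E'
from h import *
where(); s=r.sense()
up=np.array(s['ee_pos'])+[0,0,.12]; print(row(W(5,140),YAW,30))
E
```

```text
t 4.8 mx,my,mz 89.15 287.87 31.85 tilt -0.04 yaw 162.74 Fx 0.24 F [-0.78  1.65  5.93] w 0.234 34.3
[3.829, 11.368, -4.328, 1.141, 3.637, -4.264]
```

>>> apply_moves --series '[1,0,0,-1,0,0,0,1,0,0,-2.5,0,0,0,1,0,0,-4.3,0,0,0,1,0.6,1.9,-4.3,0.2,0.6,-0.7,1,1.3,3.8,-4.3,0.4,1.2,-1.4,1,1.9,5.7,-4.3,0.6,1.8,-2.1,1,2.5,7.6,-4.3,0.8,2.4,-2.8,1,3.2,9.5,-4.3,1.0,3.0,-3.6,1,3.8,11.3,-4.3,1.14,3.64,-4.26,1,3.8,11.4,-4.3,1.14,3.64,-4.26,1,3.8,11.4,-4.3,1.14,3.64,-4.26,1,3.8,11.4,-4.3,1.14,3.64,-4.26,1,3.8,11.4,-4.3,1.14,3.64,-4.26]'

```text
time_s: 6.1
ee_pos: [0.5677, 0.1412, 0.1394]
tool_rot: [-0.147, 0.955, -0.039, -0.256]
ft_force: [-0.5, -0.1, -0.9]
width: 0.235
grip_force: 34.4
```

Run:
```python
from h import *
where()
g=grab('side'); E=np.array(g['extrinsics'])
uv,_=cv2.projectPoints(np.array([r.sense()['ee_pos']]),cv2.Rodrigues(np.linalg.inv(E)[:3,:3])[0],np.linalg.inv(E)[:3,3],g['K'],np.array(g['dist_coeffs'],float)); u,v=uv.ravel().astype(int); print(u,v)
cv2.imwrite('pics/s1.png',cv2.resize(g['frame'][v-45:v+60,u-70:u+70],None,fx=5.6,fy=5.6,interpolation=cv2.INTER_CUBIC))
```

```text
t 6.1 mx,my,mz 4.46 1.5 139.35 tilt 29.99 yaw 197.45 Fx 0.51 F [-0.51 -0.07 -0.91] w 0.235 34.4
265 206
```

View pics/s1.png

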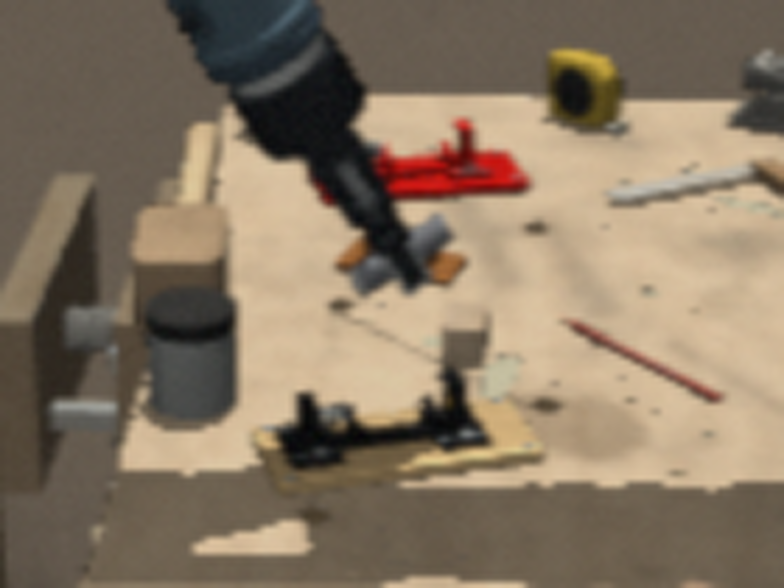

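The side view shows the cell held with its button end up towards the robot at about (440,235). The holder is below it, with the spring tower at (305,420) and the lip at (455,390). Now descending.

Run:
```python
from h import *
print(row(W(7,75),YAW,30),row(W(7,52),YAW,30))
```

```text
[-1.199, 0.061, 2.287, 0.012, 0.002, -0.022] [-1.659, 0.061, 3.084, 0.012, 0.002, -0.022]
```

>>> apply_moves --series '[1,-0.6,0.06,1.15,0,0,0,1,-1.2,0.06,2.29,0,0,0,1,-1.35,0.06,2.55,0,0,0,1,-1.5,0.06,2.81,0,0,0,1,-1.6,0.06,2.98,0,0,0,1,-1.66,0.06,3.08,0,0,0,1,-1.66,0.06,3.08,0,0,0,1,-1.66,0.06,3.08,0,0,0]'

```text
time_s: 6.95
ee_pos: [0.5649, 0.1438, 0.0522]
tool_rot: [-0.148, 0.955, -0.04, -0.256]
ft_force: [-0.3, 0.4, -0.8]
width: 0.233
grip_force: 34.4
```

Run:
```python
from h import *
where(); print(row(W(5,51),YAW,30),row(W(3,51),YAW,30),row(W(1,51),YAW,30))
```

```text
t 6.95 mx,my,mz 6.3 -1.81 52.15 tilt 29.98 yaw 197.63 Fx 0.19 F [-0.33  0.39 -0.83] w 0.233 34.4
[-0.068, -0.072, 0.014, 0.003, 0.002, -0.003] [-0.137, -0.072, -0.026, 0.003, 0.002, -0.003] [-0.207, -0.072, -0.066, 0.003, 0.002, -0.003]
```

>>> apply_moves --series '[1,-0.07,-0.07,0.01,0,0,0,1,-0.07,-0.07,0.01,0,0,0,1,-0.07,-0.07,0.01,0,0,0]'

```text
time_s: 7.25
ee_pos: [0.5664, 0.1425, 0.0504]
tool_rot: [-0.148, 0.954, -0.039, -0.256]
ft_force: [-0.2, 0.5, -0.5]
width: 0.23
grip_force: 34.4
```

Run:
```python
from h import *
where(); r.grab_frame('top'); where(); r.grab_frame('top'); where()
```

```text
t 7.25 mx,my,mz 5.3 -0.07 50.41 tilt 30.04 yaw 197.63 Fx -0.01 F [-0.16  0.54 -0.52] w 0.23 34.4
t 7.3 mx,my,mz 5.4 -0.11 50.33 tilt 30.05 yaw 197.64 Fx -0.28 F [ 0.41 -0.36  0.08] w 0.237 34.4
t 7.35 mx,my,mz 5.46 -0.15 50.29 tilt 30.06 yaw 197.64 Fx -0.21 F [ 0.23 -0.03 -0.81] w 0.228 34.4
```

>>> apply_moves --series '[1,-0.025,0,-0.037,0,0,0,1,-0.06,0,-0.057,0,0,0,1,-0.06,0,-0.057,0,0,0,1,-0.06,0,-0.057,0,0,0]'

```text
time_s: 7.75
ee_pos: [0.5682, 0.1431, 0.0507]
tool_rot: [-0.148, 0.954, -0.039, -0.256]
ft_force: [-0.8, 0.0, -0.7]
width: 0.232
grip_force: 34.4
```

Run:
```python
from h import *
where()
```

```text
t 7.75 mx,my,mz 3.4 -0.13 50.73 tilt 30.05 yaw 197.64 Fx 0.78 F [-0.82  0.   -0.68] w 0.232 34.4
```

>>> apply_moves --series '[1,-0.035,0,-0.02,0,0,0,1,-0.035,0,-0.02,0,0,0,1,-0.035,0,-0.02,0,0,0]'

```text
time_s: 8.05
ee_pos: [0.5691, 0.1434, 0.0507]
tool_rot: [-0.148, 0.954, -0.039, -0.256]
ft_force: [-0.3, 0.2, -0.6]
width: 0.232
grip_force: 34.4
```

Run:
```python
from h import *
where()
```

```text
t 8.05 mx,my,mz 2.46 -0.12 50.71 tilt 30.06 yaw 197.64 Fx 0.26 F [-0.33  0.18 -0.55] w 0.232 34.4
```

>>> apply_moves --series '[1,-0.035,0,-0.02,0,0,0,1,-0.035,0,-0.02,0,0,0,1,-0.035,0,-0.02,0,0,0]'

```text
time_s: 8.35
ee_pos: [0.5696, 0.1436, 0.0506]
tool_rot: [-0.148, 0.954, -0.04, -0.257]
ft_force: [-2.7, -1.0, 0.0]
width: 0.234
grip_force: 34.4
```

Run:
```python
from h import *
where()
```

```text
t 8.35 mx,my,mz 1.92 -0.17 50.61 tilt 30.13 yaw 197.64 Fx 2.9 F [-2.72 -1.04  0.01] w 0.234 34.4
```

>>> apply_moves --series '[1,-0.035,0,-0.02,0,0,0,1,-0.035,0,-0.02,0,0,0,1,-0.035,0,-0.02,0,0,0]'

```text
time_s: 8.65
ee_pos: [0.5708, 0.144, 0.0506]
tool_rot: [-0.148, 0.954, -0.039, -0.257]
ft_force: [-3.5, -0.4, 0.1]
width: 0.232
grip_force: 34.4
```

Run:
```python
from h import *
where()
```

```text
t 8.65 mx,my,mz 0.65 -0.16 50.65 tilt 30.09 yaw 197.64 Fx 3.45 F [-3.49 -0.41  0.1 ] w 0.232 34.4
```

Contact is found at mx≈2.0, so the holder offset is confirmed. Now pressing the plunger back about 7.5 mm.

>>> apply_moves --series '[1,-0.035,0,-0.02,0,0,0,1,-0.07,0,-0.04,0,0,0,1,-0.105,0,-0.06,0,0,0,1,-0.14,0,-0.08,0,0,0,1,-0.175,0,-0.1,0,0,0,1,-0.215,0,-0.124,0,0,0,1,-0.215,0,-0.124,0,0,0,1,-0.215,0,-0.124,0,0,0]' --grip_force 60

```text
time_s: 9.45
ee_pos: [0.5762, 0.1457, 0.0506]
tool_rot: [-0.148, 0.954, -0.04, -0.257]
ft_force: [-6.9, -2.5, 0.9]
width: 0.22
grip_force: 58.6
```

Run:
```python
from h import *
where()
g=grab('side'); u,v=270,240
cv2.imwrite('pics/s2.png',cv2.resize(g['frame'][v-60:v+30,u-60:u+60],None,fx=6.6,fy=6.6,interpolation=cv2.INTER_CUBIC))
for th,m,z in [(30,-4.7,50.09),(25,-5.3,47.07),(20,-5.6,43.92),(15,-6,41.07),(10,-6.3,38.5),(5,-6.4,36.2),(0,-6.1,34.3)]:
    print(th,row(W(m-.85,z+.55),YAW,th))
```

```text
t 9.45 mx,my,mz -4.99 -0.15 50.59 tilt 30.19 yaw 197.64 Fx 7.29 F [-6.87 -2.46  0.9 ] w 0.22 58.6
30 [-0.018, -0.007, -0.013, 0.007, -0.024, -0.002]
25 [-0.1, -0.007, 0.079, 0.007, -0.649, -0.003]
20 [-0.174, -0.007, 0.182, 0.006, -1.274, -0.003]
15 [-0.245, -0.007, 0.272, 0.006, -1.899, -0.003]
10 [-0.307, -0.007, 0.355, 0.006, -2.524, -0.003]
5 [-0.357, -0.007, 0.433, 0.006, -3.149, -0.004]
0 [-0.384, -0.007, 0.504, 0.006, -3.774, -0.004]
```

View pics/s2.png

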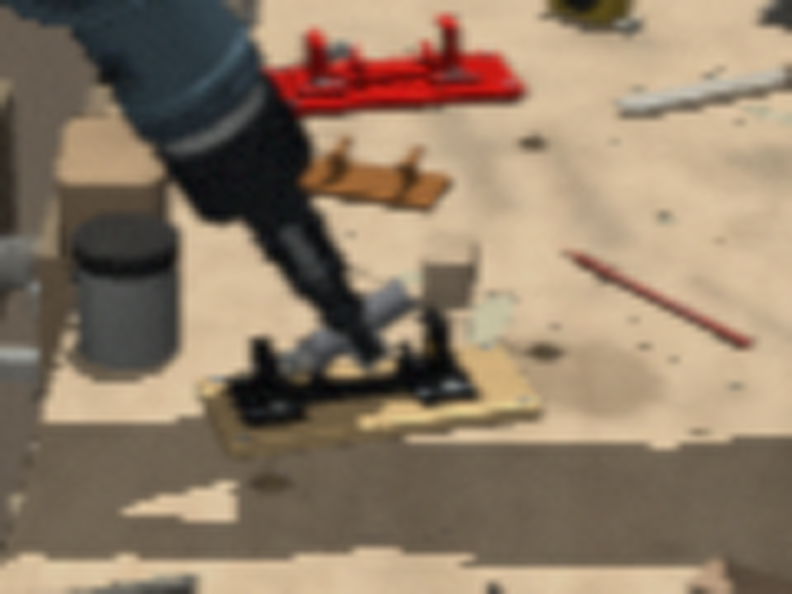

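The cell's flat end is on the plunger at about (290,360), and the button end is high at (400,290), above the lip at (435,330). The force of 7.3 N matches 7 mm of compression. Rolling down half way.

>>> apply_moves --series '[1,-0.06,0,0.03,0,-0.31,0,1,-0.1,0,0.08,0,-0.65,0,1,-0.137,0,0.13,0,-0.96,0,1,-0.174,0,0.182,0,-1.27,0,1,-0.21,0,0.227,0,-1.59,0,1,-0.245,0,0.272,0,-1.9,0,1,-0.245,0,0.272,0,-1.9,0]'

```text
time_s: 10.2
ee_pos: [0.5765, 0.1458, 0.0415]
tool_rot: [-0.152, 0.98, -0.02, -0.13]
ft_force: [-7.0, -2.6, 1.1]
width: 0.226
grip_force: 58.8
```

Run:
```python
from h import *
r.grab_frame('top');where()
for th,m,z in [(15,-6,41.07),(10,-6.3,38.5),(5,-6.4,36.2),(2,-6.2,35),(0,-6.1,34.3)]:
    print(th,row(W(m-.85,z+.55),YAW,th))
```

```text
t 10.25 mx,my,mz -5.54 -0.23 41.51 tilt 15.09 yaw 197.63 Fx 8.87 F [-8.08 -3.85  1.1 ] w 0.225 58.8
15 [-0.049, -0.009, -0.018, 0.007, -0.011, -0.004]
10 [-0.088, -0.009, 0.078, 0.007, -0.636, -0.004]
5 [-0.115, -0.009, 0.166, 0.007, -1.261, -0.004]
2 [-0.12, -0.009, 0.214, 0.007, -1.636, -0.005]
0 [-0.124, -0.009, 0.242, 0.007, -1.886, -0.005]
```

>>> apply_moves --series '[1,-0.058,0,-0.016,0,0,0,1,-0.058,0,-0.016,0,0,0,1,-0.058,0,-0.016,0,0,0]'

```text
time_s: 10.55
ee_pos: [0.5783, 0.1464, 0.0413]
tool_rot: [-0.152, 0.98, -0.02, -0.13]
ft_force: [-8.9, -3.8, 2.1]
width: 0.224
grip_force: 58.8
```

Run:
```python
from h import *
where();r.grab_frame('top');where()
for th,m,z in [(15,-6,41.07),(10,-6.3,38.5),(5,-6.4,36.2),(2,-6.2,35),(0,-6.1,34.3)]:
    print(th,row(W(m-.85,z+.55),YAW,th))
```

```text
t 10.55 mx,my,mz -7.19 -0.22 41.34 tilt 15.14 yaw 197.64 Fx 9.68 F [-8.93 -3.85  2.1 ] w 0.224 58.8
t 10.6 mx,my,mz -7.17 -0.23 41.31 tilt 15.14 yaw 197.64 Fx 9.56 F [-8.97 -3.35  2.4 ] w 0.222 58.8
15 [0.016, -0.009, -0.009, 0.007, -0.018, -0.003]
10 [-0.023, -0.009, 0.087, 0.007, -0.643, -0.003]
5 [-0.051, -0.009, 0.175, 0.007, -1.268, -0.003]
2 [-0.055, -0.009, 0.224, 0.007, -1.643, -0.004]
0 [-0.059, -0.009, 0.252, 0.007, -1.893, -0.004]
```

>>> apply_moves --series '[1,0,0,0.02,0,-0.31,0,1,-0.02,0,0.07,0,-0.64,0,1,-0.035,0,0.115,0,-0.95,0,1,-0.05,0,0.16,0,-1.27,0,1,-0.05,0,0.16,0,-1.27,0]'

```text
time_s: 11.1
ee_pos: [0.5768, 0.1464, 0.0362]
tool_rot: [-0.153, 0.987, -0.006, -0.044]
ft_force: [-9.5, -2.2, -1.1]
width: 0.224
grip_force: 58.8
```

Run:
```python
from h import *
where();r.grab_frame('top');where()
for th,m,z in [(5,-6.4,36.2),(2,-6.2,35),(0,-6.1,34.3),(0,0,34.3)]:
    print(th,row(W(m-.85,z+.55),YAW,th))
```

```text
t 11.1 mx,my,mz -5.77 -0.67 36.22 tilt 5.04 yaw 197.63 Fx 9.69 F [-9.48 -2.17 -1.15] w 0.224 58.8
t 11.15 mx,my,mz -5.97 -0.63 36.31 tilt 5.07 yaw 197.63 Fx 11.25 F [-10.5   -4.1   -1.23] w 0.225 58.8
5 [-0.049, -0.025, -0.022, 0.012, -0.009, -0.004]
2 [-0.046, -0.025, 0.027, 0.012, -0.384, -0.004]
0 [-0.044, -0.025, 0.055, 0.012, -0.634, -0.004]
0 [0.199, -0.025, 0.076, 0.012, -0.634, -0.004]
```

>>> apply_moves --series '[1,-0.02,-0.01,0.0,0,-0.2,0,1,-0.02,-0.02,0.02,0,-0.4,0,1,-0.02,-0.02,0.05,0,-0.63,0,1,-0.02,-0.02,0.05,0,-0.63,0,1,-0.02,-0.02,0.05,0,-0.63,0]'

```text
time_s: 11.65
ee_pos: [0.5769, 0.1464, 0.0343]
tool_rot: [-0.153, 0.988, 0.001, -0.001]
ft_force: [-11.6, -0.9, -0.8]
width: 0.225
grip_force: 58.9
```

Run:
```python
from h import *
where();r.grab_frame('top');where()
g=grab('side'); u,v=270,240
cv2.imwrite('pics/s3.png',cv2.resize(g['frame'][v-60:v+30,u-60:u+60],None,fx=6.6,fy=6.6,interpolation=cv2.INTER_CUBIC))
```

```text
t 11.65 mx,my,mz -5.92 -0.64 34.35 tilt 0.13 yaw 197.64 Fx 11.31 F [-11.58  -0.93  -0.83] w 0.225 58.9
t 11.7 mx,my,mz -5.92 -0.66 34.32 tilt 0.14 yaw 197.64 Fx 10.69 F [-10.86  -1.14  -1.02] w 0.224 58.9
```

View pics/s3.png

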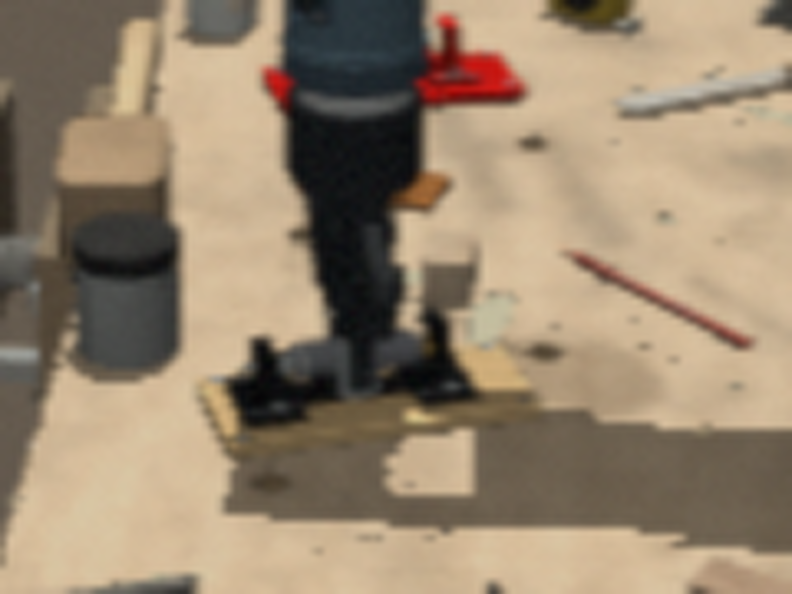

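The cell is level at about (290–420, 360), behind the lip at (435,330). Now letting it ride forward towards the end wall.

>>> apply_moves --series '[1,0.04,0,0,0,0,0,1,0.08,0,0,0,0,0,1,0.12,0,0,0,0,0,1,0.12,0,0,0,0,0,1,0.12,0,0,0,0,0]'

```text
time_s: 12.25
ee_pos: [0.575, 0.1457, 0.0345]
tool_rot: [-0.153, 0.988, 0.001, -0.0]
ft_force: [-8.5, -0.9, -3.5]
width: 0.23
grip_force: 58.8
```

Run:
```python
from h import *
where();r.grab_frame('top');where()
```

```text
t 12.25 mx,my,mz -3.9 -0.57 34.52 tilt 0.03 yaw 197.65 Fx 8.38 F [-8.5  -0.94 -3.47] w 0.23 58.8
t 12.3 mx,my,mz -3.92 -0.55 34.53 tilt 0.03 yaw 197.64 Fx 7.87 F [-8.08 -0.58 -2.81] w 0.226 58.8
```

>>> apply_moves --series '[1,0.04,0,0,0,0,0,1,0.08,0,0,0,0,0,1,0.08,0,0,0,0,0,1,0.08,0,0,0,0,0]'

```text
time_s: 12.7
ee_pos: [0.5734, 0.1451, 0.0346]
tool_rot: [-0.153, 0.988, 0.001, -0.0]
ft_force: [-7.6, -1.1, -2.2]
width: 0.229
grip_force: 58.8
```

Run:
```python
from h import *
where();r.grab_frame('top');where()
```

```text
t 12.7 mx,my,mz -2.14 -0.52 34.62 tilt -0.01 yaw 197.64 Fx 7.6 F [-7.63 -1.09 -2.19] w 0.229 58.8
t 12.75 mx,my,mz -2.17 -0.55 34.65 tilt -0.01 yaw 197.64 Fx 7.71 F [-7.91 -0.58 -3.68] w 0.227 58.8
```

Run:
```python
from h import *
g=grab('wrist'); np.savez('w3.npz',**g)
cv2.imwrite('pics/w3.png',cv2.resize(g['frame'][200:400,150:410],None,fx=3,fy=3,interpolation=cv2.INTER_CUBIC).clip(0,255))
E=np.linalg.inv(np.array(g['extrinsics']))
for m,z in [(-2,34),(32,46.5),(32,50.5),(36,44)]:
    uv,_=cv2.projectPoints(W(m,z)[None],cv2.Rodrigues(E[:3,:3])[0],E[:3,3],g['K'],np.array(g['dist_coeffs'],float)); print(m,z,uv.ravel().round(1),((uv.ravel()-[150,200])*3).round())
```

```text
-2 34 [276.4 287.9] [379. 264.]
32 46.5 [276.3 227.1] [379.  81.]
32 50.5 [276.3 230.5] [379.  92.]
36 44 [276.3 215.5] [379.  46.]
```

View pics/w3.png

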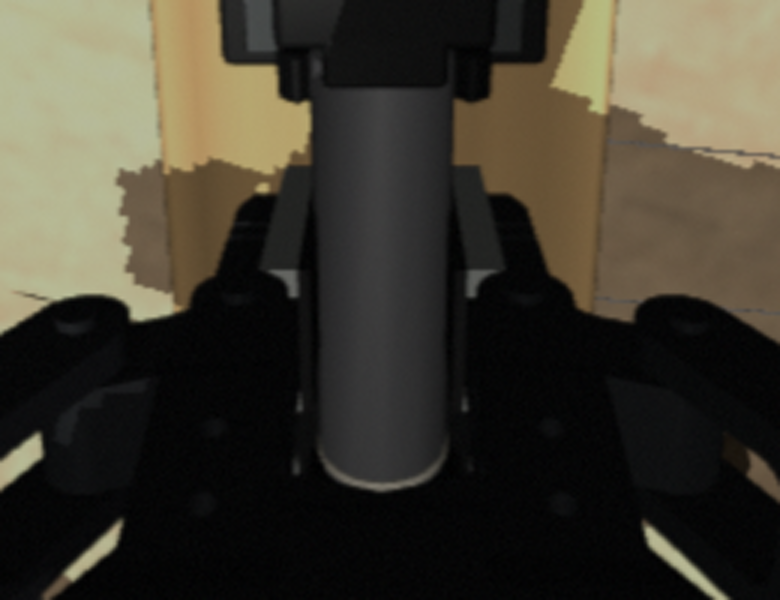

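The cell runs straight under the lip, whose edge is at crop row 85. A light rim shows at the far end (380,485). I'll check by colour numbers which end carries the white band, and whether the cell lies level.

Run:
```python
from h import *
g=dict(np.load('w2.npz')); E=np.linalg.inv(g['extrinsics']); h=np.radians(162.85); u=np.array([np.cos(h),np.sin(h),0])
def pr(P):
    uv,_=cv2.projectPoints(np.array(P,float),cv2.Rodrigues(E[:3,:3])[0],E[:3,3],g['K'],np.array(g['dist_coeffs'],float)); return uv.reshape(-1,2)
s=np.arange(-42,43,2); c=np.array([.5733,-.1575,.0425])
for a,(x,y) in zip(s,pr([c+u*a/1000 for a in s])):
    print(a,(int(round(x)),int(round(y))),g['frame'][int(round(y)),int(round(x))], end=' ')
print()
g=dict(np.load('w3.npz')); E=np.linalg.inv(g['extrinsics']); P=cloud(g)
for v in range(205,372,8):
    p=P[v,277]-SEAT; print(v,g['frame'][v,277],'mx',round(p@UX*1e3,1),'z',round(p[2]*1e3,1))
for v in range(356,368): p=P[v,277]-SEAT; print(v,g['frame'][v,277],'mx',round(p@UX*1e3,1),'z',round(p[2]*1e3,1))
```

```text
-42 (276, 244) [112 141 144] -40 (276, 243) [113 143 145] -38 (276, 241) [116 146 145] -36 (276, 239) [109 137 138] -34 (276, 237) [103 105 106] -32 (275, 235) [108 108 106] -30 (275, 234) [84 84 84] -28 (275, 232) [96 96 96] -26 (275, 230) [96 96 97] -24 (275, 228) [97 96 97] -22 (275, 226) [96 97 97] -20 (275, 225) [96 97 98] -18 (274, 223) [96 96 97] -16 (274, 221) [97 96 97] -14 (274, 219) [99 99 99] -12 (274, 217) [ 99  99 100] -10 (274, 215) [96 97 97] -8 (274, 214) [94 93 94] -6 (273, 212) [87 87 88] -4 (273, 210) [46 46 45] -2 (273, 208) [46 45 46] 0 (273, 206) [53 53 54] 2 (273, 204) [71 71 72] 4 (273, 202) [45 46 46] 6 (273, 200) [46 45 45] 8 (272, 198) [45 44 44] 10 (272, 196) [58 58 59] 12 (272, 194) [94 95 96] 14 (272, 193) [79 79 79] 16 (272, 191) [48 48 48] 18 (272, 189) [46 46 47] 20 (271, 187) [100 101 101] 22 (271, 185) [102 102 104] 24 (271, 183) [104 104 105] 26 (271, 181) [106 106 107] 28 (271, 179) [105 106 106] 30 (271, 177) [106 106 107] 32 (271, 175) [105 105 106] 34 (270, 173) [97 97 97] 36 (270, 171) [27 28 28] 38 (270, 169) [19 30 46] 40 (270, 167) [ 37  7
[... 325 characters left out ...]
.3 z 44.7
285 [61 60 62] mx 5.8 z 45.1
293 [60 60 61] mx 1.5 z 44.3
301 [59 59 60] mx -2.8 z 43.6
309 [59 59 59] mx -6.5 z 44.0
317 [57 58 58] mx -10.6 z 44.0
325 [57 57 57] mx -14.2 z 44.7
333 [57 56 57] mx -18.3 z 44.7
341 [56 55 55] mx -23.0 z 44.2
349 [56 55 55] mx -27.2 z 44.4
357 [55 55 54] mx -31.9 z 44.1
365 [6 6 5] mx 8.0 z 91.6
356 [53 53 54] mx -31.4 z 44.0
357 [55 55 54] mx -31.9 z 44.1
358 [55 55 54] mx -32.3 z 44.2
359 [54 55 54] mx -32.2 z 45.0
360 [60 63 64] mx -33.0 z 44.7
361 [ 90 101 103] mx -33.7 z 44.5
362 [102 113 117] mx -34.3 z 44.6
363 [74 81 84] mx -34.3 z 45.1
364 [20 22 22] mx 8.0 z 91.3
365 [6 6 5] mx 8.0 z 91.6
366 [4 4 4] mx 7.3 z 91.2
367 [4 5 4] mx 7.3 z 91.6
```

Run:
```python
from h import *
a=np.load('w2.npz')['frame'][155:250,240:310]; a=cv2.resize(a,(440,597),interpolation=cv2.INTER_NEAREST)
b=cv2.imread('pics/s2.png')[230:430,240:480]; b=cv2.resize(b,(358,298))
c=cv2.imread('pics/s1.png')[200:310,340:470]; c=cv2.resize(c,(358,298))
o=np.zeros((598,798,3),np.uint8); o[:597,:440]=a; o[:298,440:]=b; o[300:598,440:]=c
cv2.imwrite('pics/last.png',cv2.convertScaleAbs(o,alpha=1.5))
```

```text
(no output)
```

View pics/last.png

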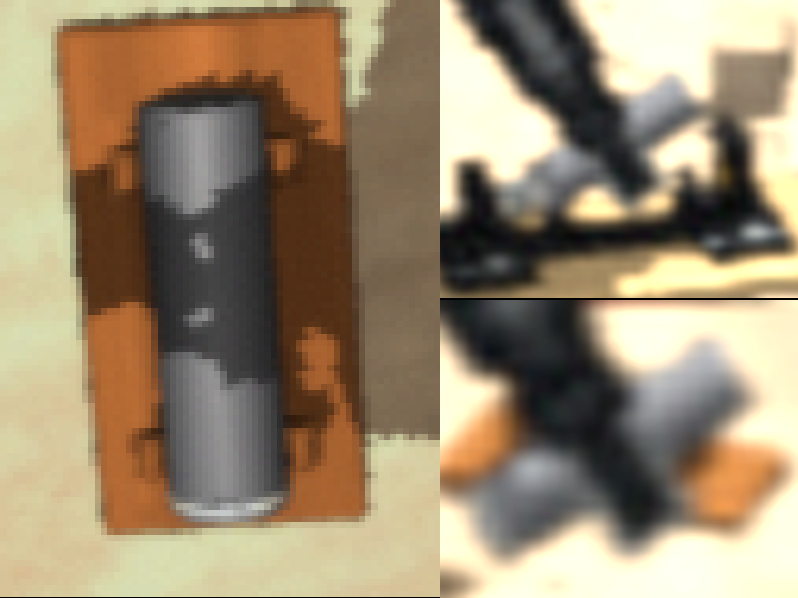

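The enlarged view changes things. The white band and button are at the bottom of the wrist image, which is the far side from the robot, and the near end is the plain flat face. So the cell lay the other way round from the description, and its button is now on the plunger. This also explains the extra force. I'll roll it back out the way it came, turn it half round and load it flat end first.

Run:
```python
from h import *
where(); print(r.sense()['joints'])
for th,m,z in [(0,-5.8,34.8),(5,-5.8,37),(10,-5.8,39.3),(15,-5.8,41.9),(20,-5.8,44.9),(25,-5.8,48),(30,-5.6,51)]:
    print(th,row(W(m,z),YAW,th))
```

```text
t 12.8 mx,my,mz -2.14 -0.52 34.6 tilt -0.0 yaw 197.64 Fx 7.43 F [-7.38 -1.32 -4.29] w 0.225 58.8
[ 0.04636928  0.49233059  1.68909089  0.00247389  0.96063506 -1.83376316]
0 [-0.147, -0.021, -0.008, 0.015, 0.001, -0.002]
5 [-0.147, -0.02, -0.096, 0.015, 0.626, -0.002]
10 [-0.147, -0.02, -0.188, 0.015, 1.251, -0.001]
15 [-0.147, -0.02, -0.292, 0.015, 1.876, -0.0]
20 [-0.147, -0.02, -0.412, 0.015, 2.501, 0.0]
25 [-0.147, -0.02, -0.536, 0.015, 3.126, 0.001]
30 [-0.139, -0.019, -0.656, 0.015, 3.751, 0.002]
```

>>> apply_moves --series '[1,-0.07,0,0,0,0,0,1,-0.147,0,0,0,0,0,1,-0.15,0,-0.01,0,0,0,1,-0.15,0,-0.05,0,0.31,0,1,-0.15,0,-0.096,0,0.63,0,1,-0.15,0,-0.14,0,0.94,0,1,-0.15,0,-0.188,0,1.25,0,1,-0.15,0,-0.24,0,1.56,0,1,-0.15,0,-0.292,0,1.88,0,1,-0.15,0,-0.292,0,1.88,0]'

```text
time_s: 13.8
ee_pos: [0.5782, 0.1465, 0.043]
tool_rot: [-0.152, 0.98, -0.019, -0.129]
ft_force: [-9.8, -1.5, 2.8]
width: 0.225
grip_force: 59.0
```

Run:
```python
from h import *
where()
for th,m,z in [(20,-5.8,44.9),(25,-5.8,48),(30,-5.6,51),(30,5,52),(30,9,140)]:
    print(th,row(W(m,z),YAW,th))
```

```text
t 13.8 mx,my,mz -7.13 -0.32 43.03 tilt 15.03 yaw 197.67 Fx 9.77 F [-9.77 -1.53  2.83] w 0.225 59.0
20 [0.071, -0.013, -0.058, 0.013, 0.622, 0.001]
25 [0.103, -0.013, -0.178, 0.013, 1.247, 0.002]
30 [0.142, -0.012, -0.292, 0.013, 1.872, 0.002]
30 [0.561, -0.012, -0.221, 0.013, 1.872, 0.002]
30 [1.629, -0.006, -3.579, 0.013, 1.872, 0.002]
```

>>> apply_moves --series '[1,0.04,0,-0.03,0,0.31,0,1,0.071,0,-0.06,0,0.62,0,1,0.09,0,-0.12,0,0.93,0,1,0.103,0,-0.18,0,1.25,0,1,0.12,0,-0.24,0,1.56,0,1,0.142,0,-0.3,0,1.87,0,1,0.28,0,-0.28,0,1.87,0,1,0.42,0,-0.25,0,1.87,0,1,0.56,0,-0.23,0,1.87,0,1,0.56,0,-0.23,0,1.87,0,1,0.8,0,-0.9,0,1.87,0,1,1.2,0,-2.2,0,1.87,0,1,1.6,0,-3.6,0,1.87,0,1,1.6,0,-3.6,0,1.87,0,1,1.6,0,-3.6,0,1.87,0]'

```text
time_s: 15.3
ee_pos: [0.5661, 0.1415, 0.1433]
tool_rot: [-0.148, 0.956, -0.039, -0.25]
ft_force: [-0.5, -0.0, -0.8]
width: 0.224
grip_force: 59.0
```

Run:
```python
from h import *
where(); print(r.sense()['joints'].round(3))
print('level', row(W(9,140),YAW,0))
```

```text
t 15.3 mx,my,mz 5.9 0.75 143.31 tilt 29.35 yaw 197.6 Fx 0.49 F [-0.5  -0.05 -0.79] w 0.224 59.0
[ 0.096  0.654  1.266 -0.105  1.723 -1.772]
level [0.043, 0.03, 0.176, -0.003, -3.669, -0.006]
```

>>> apply_moves --series '[1,0,0,0,0,0,1,1,0,0,0,0,0,2,1,0,0,0,0,0,3,1,0,0,0,0,0,4,1,0,0,0,0,0,5,1,0,0,0,0,0,6,1,0,0,0,0,0,7,1,0,0,0,0,0,8,1,0,0,0,0,0,9,1,0,0,0,0,0,10,1,0,0,0,0,0,11,1,0,0,0,0,0,12]'

```text
time_s: 16.5
ee_pos: [0.5639, 0.1413, 0.1396]
tool_rot: [0.613, 0.747, -0.215, -0.14]
ft_force: [0.9, 0.2, -0.4]
width: 0.224
grip_force: 59.0
```

>>> apply_moves --series '[1,0,0,0,0,0,1,1,0,0,0,0,0,2,1,0,0,0,0,0,3,1,0,0,0,0,0,4,1,0,0,0,0,0,5,1,0,0,0,0,0,6,1,0,0,0,0,0,7,1,0,0,0,0,0,8,1,0,0,0,0,0,9,1,0,0,0,0,0,10,1,0,0,0,0,0,10.5,1,0,0,0,0,0,10.5,1,0,0,0,0,0,10.5]'

```text
time_s: 17.8
ee_pos: [0.5642, 0.1413, 0.1401]
tool_rot: [0.955, 0.149, -0.254, 0.039]
ft_force: [-0.1, -0.6, -0.5]
width: 0.226
grip_force: 59.0
```

```bash
cat >> h.py <<'E'
Y2=YAW-180
def row2(m,z,th): return row(W(m,z),Y2,-th)
E
python3 - <<'E'
from h import *
where(); print(r.sense()['joints'].round(3))
print(row2(7,75,30),row2(7,52,30))
g=grab('wrist'); np.savez('w4.npz',**g); P=cloud(g)
# cell along-tool-x extents, brightness
s=r.sense(); M=R.from_quat(s['tool_rot']).as_matrix(); L=(P-np.array(s['ee_pos']))@M*1000
k=(abs(L[...,1])<2)&(abs(L[...,2]+10)<4)&(abs(L[...,0])<50)&(g['depth']>0)
x=L[...,0][k]; z=L[...,2][k]; v=g['frame'].mean(2)[k]
for a in range(-42,43,3):
    q=(abs(x-a)<1.5)
    if q.any(): print(a,q.sum(),z[q].mean().round(1),v[q].mean().round(0),v[q].max().round(0))
print(x.min(),x.max())
E
```

```text
t 17.8 mx,my,mz 7.8 0.36 140.07 tilt -29.73 yaw 17.78 Fx 0.27 F [-0.09 -0.61 -0.54] w 0.226 59.0
[ 0.096  0.658  1.269 -0.105  1.723  1.368]
[1.318, -0.01, 2.245, -0.007, -0.034, 0.013] [1.775, -0.008, 3.044, -0.007, -0.034, 0.013]
-30 45 -10.1 138.0 183.0
-27 46 -10.0 127.0 134.0
-24 51 -10.0 127.0 133.0
-21 52 -10.1 127.0 133.0
-18 52 -10.0 126.0 132.0
-15 46 -10.1 127.0 132.0
-12 50 -10.2 125.0 131.0
-9 54 -10.1 124.0 130.0
-6 52 -10.1 125.0 129.0
-3 55 -10.2 124.0 128.0
0 55 -10.1 123.0 128.0
3 54 -10.1 122.0 128.0
6 59 -10.1 122.0 127.0
9 56 -10.1 120.0 125.0
12 66 -10.1 119.0 125.0
15 63 -10.1 116.0 125.0
18 68 -10.1 116.0 124.0
21 66 -10.1 97.0 122.0
24 67 -10.0 68.0 111.0
27 66 -10.2 62.0 64.0
30 76 -10.1 62.0 65.0
33 67 -9.9 62.0 65.0
36 88 -9.3 50.0 64.0
-31.30270905346077 37.32291200509563
```

The white band is now at the lip side (tool x ≈ −30), and the cell is straight in the grip. Descending flat end first.

Run:
```python
from h import *
print(row2(8.5,75,30),row2(8.5,52,30))
```

```text
[1.265, -0.01, 2.282, -0.007, -0.036, 0.012] [1.721, -0.008, 3.081, -0.007, -0.036, 0.012]
```

>>> apply_moves --series '[1,0.63,0,1.15,0,0,0,1,1.26,0,2.28,0,-0.03,0,1,1.42,0,2.55,0,-0.03,0,1,1.57,0,2.82,0,-0.03,0,1,1.67,0,2.99,0,-0.03,0,1,1.72,0,3.08,0,-0.03,0,1,1.72,0,3.08,0,-0.03,0,1,1.72,0,3.08,0,-0.03,0]'

```text
time_s: 18.65
ee_pos: [0.5645, 0.1412, 0.0535]
tool_rot: [0.955, 0.148, -0.254, 0.039]
ft_force: [-0.1, 0.5, 0.1]
width: 0.224
grip_force: 59.0
```

Run:
```python
from h import *
where(); r.grab_frame('top'); where(); print(row2(7.5,51,30),row2(6.5,51,30),row2(5.5,51,30))
```

```text
t 18.65 mx,my,mz 7.53 0.49 53.51 tilt -29.81 yaw 17.63 Fx -0.02 F [-0.13  0.47  0.06] w 0.224 59.0
t 18.7 mx,my,mz 7.58 0.49 53.46 tilt -29.82 yaw 17.63 Fx 0.73 F [-0.78  0.04  0.14] w 0.226 59.0
[0.052, -0.02, 0.084, -0.003, -0.023, -0.003] [0.086, -0.02, 0.064, -0.003, -0.023, -0.003] [0.121, -0.02, 0.044, -0.003, -0.023, -0.003]
```

>>> apply_moves --series '[1,0.03,-0.01,0.05,0,-0.02,0,1,0.052,-0.02,0.084,0,-0.02,0,1,0.07,-0.02,0.074,0,-0.02,0,1,0.086,-0.02,0.064,0,-0.02,0,1,0.086,-0.02,0.064,0,-0.02,0]'

```text
time_s: 19.2
ee_pos: [0.5648, 0.142, 0.0501]
tool_rot: [0.954, 0.148, -0.256, 0.039]
ft_force: [-0.3, 0.9, -0.4]
width: 0.227
grip_force: 59.0
```

Run:
```python
from h import *
where()
```

```text
t 19.2 mx,my,mz 7.03 -0.14 50.15 tilt -30.06 yaw 17.64 Fx 0.03 F [-0.31  0.88 -0.39] w 0.227 59.0
```

>>> apply_moves --series '[1,0.035,0,-0.02,0,0,0,1,0.035,0,-0.02,0,0,0,1,0.035,0,-0.02,0,0,0]'

```text
time_s: 19.5
ee_pos: [0.5657, 0.1424, 0.0502]
tool_rot: [0.954, 0.148, -0.256, 0.039]
ft_force: [-0.1, -0.3, 0.1]
width: 0.224
grip_force: 59.0
```

Run:
```python
from h import *
where()
```

```text
t 19.5 mx,my,mz 6.03 -0.2 50.16 tilt -30.06 yaw 17.64 Fx 0.15 F [-0.05 -0.34  0.08] w 0.224 59.0
```

>>> apply_moves --series '[1,0.035,0,-0.02,0,0,0,1,0.035,0,-0.02,0,0,0,1,0.035,0,-0.02,0,0,0]'

```text
time_s: 19.8
ee_pos: [0.5669, 0.1429, 0.0503]
tool_rot: [0.954, 0.148, -0.256, 0.039]
ft_force: [-0.6, 2.0, 1.7]
width: 0.226
grip_force: 59.1
```

Run:
```python
from h import *
where()
```

```text
t 19.8 mx,my,mz 4.74 -0.39 50.35 tilt -30.02 yaw 17.66 Fx -0.0 F [-0.64  2.03  1.7 ] w 0.226 59.1
```

>>> apply_moves --series '[1,0.035,0,-0.02,0,0,0,1,0.035,0,-0.02,0,0,0,1,0.035,0,-0.02,0,0,0]'

```text
time_s: 20.1
ee_pos: [0.5672, 0.143, 0.0503]
tool_rot: [0.954, 0.148, -0.257, 0.039]
ft_force: [-4.8, 2.2, 3.6]
width: 0.23
grip_force: 59.2
```

Run:
```python
from h import *
where()
```

```text
t 20.1 mx,my,mz 4.38 -0.36 50.27 tilt -30.12 yaw 17.65 Fx 3.94 F [-4.85  2.23  3.6 ] w 0.23 59.2
```

>>> apply_moves --series '[1,-0.024,0,-0.042,0,0,0,1,-0.024,0,-0.042,0,0,0,1,-0.024,0,-0.042,0,0,0]'

```text
time_s: 20.4
ee_pos: [0.5678, 0.1427, 0.0513]
tool_rot: [0.954, 0.148, -0.256, 0.04]
ft_force: [-2.0, 1.4, 1.2]
width: 0.228
grip_force: 59.1
```

```bash
cat >> h.py <<'E'
UY=np.array([-UX[1],UX[0],0])
def Fy(): print('Fy_board',[round(float(np.array(r.sense()['ft_force'])@UY),2)])
E
python3 - <<'E'
from h import *
where();Fy();r.grab_frame('top');where();Fy()
E
```

```text
t 20.4 mx,my,mz 3.96 0.09 51.25 tilt -30.04 yaw 17.62 Fx 1.45 F [-1.98  1.42  1.19] w 0.228 59.1
Fy_board [-1.95]
t 20.45 mx,my,mz 3.95 0.08 51.27 tilt -30.04 yaw 17.63 Fx 0.69 F [-1.17  1.4  -0.11] w 0.226 59.1
Fy_board [-1.69]
```

>>> apply_moves --series '[1,-0.01,-0.025,-0.017,0,0,0,1,-0.01,-0.025,-0.017,0,0,0,1,-0.01,-0.025,-0.017,0,0,0]'

```text
time_s: 20.75
ee_pos: [0.5678, 0.1433, 0.0518]
tool_rot: [0.954, 0.148, -0.256, 0.04]
ft_force: [-0.4, 0.2, -0.1]
width: 0.227
grip_force: 59.1
```

Run:
```python
from h import *
where();Fy();r.grab_frame('top');where();Fy()
```

```text
t 20.75 mx,my,mz 3.79 -0.42 51.83 tilt -30.02 yaw 17.62 Fx 0.34 F [-0.44  0.23 -0.1 ] w 0.227 59.1
Fy_board [-0.36]
t 20.8 mx,my,mz 3.82 -0.47 51.84 tilt -30.02 yaw 17.62 Fx 1.03 F [-1.   -0.25  0.18] w 0.225 59.1
Fy_board [-0.07]
```

>>> apply_moves --series '[1,0.035,0,-0.02,0,0,0,1,0.035,0,-0.02,0,0,0,1,0.035,0,-0.02,0,0,0]'

```text
time_s: 21.1
ee_pos: [0.5681, 0.1435, 0.0517]
tool_rot: [0.954, 0.148, -0.257, 0.04]
ft_force: [-2.8, -2.0, -0.9]
width: 0.225
grip_force: 59.0
```

Run:
```python
from h import *
where();Fy()
```

```text
t 21.1 mx,my,mz 3.37 -0.6 51.75 tilt -30.11 yaw 17.63 Fx 3.23 F [-2.76 -1.98 -0.91] w 0.225 59.0
Fy_board [1.05]
```

>>> apply_moves --series '[1,0.035,0,-0.02,0,0,0,1,0.035,0,-0.02,0,0,0,1,0.035,0,-0.02,0,0,0]'

```text
time_s: 21.4
ee_pos: [0.5692, 0.144, 0.0518]
tool_rot: [0.954, 0.148, -0.257, 0.04]
ft_force: [-2.9, -1.0, 0.9]
width: 0.226
grip_force: 58.9
```

Run:
```python
from h import *
where();Fy();r.grab_frame('top');where();Fy()
```

```text
t 21.4 mx,my,mz 2.18 -0.7 51.79 tilt -30.08 yaw 17.63 Fx 3.06 F [-2.9  -1.    0.86] w 0.226 58.9
Fy_board [0.07]
t 21.45 mx,my,mz 2.18 -0.76 51.79 tilt -30.08 yaw 17.64 Fx 3.96 F [-3.31 -2.66  0.04] w 0.225 58.9
Fy_board [1.53]
```

```bash
cat >> h.py <<'E'
TG=[(30,-4.7,51.2),(25,-5.3,48.2),(20,-5.6,45),(15,-6,42.2),(10,-6.3,39.6),(5,-6.4,37.2),(2,-6.2,35.6),(0,-6.1,34.6)]
def plan(hi=30,lo=0,d=1.1):
    for th,m,z in TG:
        if lo<=th<=hi:
            c,s=np.cos(np.radians(th)),np.sin(np.radians(th)); print(th,row2(m+d*c,z-.15+d*s,th))
E
python3 -c "
from h import *
plan(30,15)"
```

```text
30 [0.209, 0.03, -0.112, -0.006, 0.01, -0.002]
25 [0.29, 0.03, -0.017, -0.006, 0.635, -0.002]
20 [0.365, 0.031, 0.092, -0.005, 1.26, -0.003]
15 [0.436, 0.031, 0.185, -0.005, 1.885, -0.003]
```

>>> apply_moves --series '[1,0.035,0,-0.02,0,0,0,1,0.07,0,-0.04,0,0,0,1,0.105,0,-0.06,0,0,0,1,0.14,0,-0.08,0,0,0,1,0.175,0.01,-0.1,0,0,0,1,0.209,0.01,-0.112,0,0,0,1,0.209,0.01,-0.112,0,0,0]'

```text
time_s: 22.15
ee_pos: [0.5744, 0.1456, 0.0516]
tool_rot: [0.954, 0.148, -0.257, 0.039]
ft_force: [-6.5, -3.1, 1.8]
width: 0.23
grip_force: 58.9
```

```bash
python3 -c "
from h import *
r.grab_frame('top');where();Fy();plan(30,15)"
```

```text
t 22.2 mx,my,mz -3.23 -0.65 51.63 tilt -30.18 yaw 17.65 Fx 7.03 F [-6.03 -4.25  1.63] w 0.227 58.9
Fy_board [2.22]
30 [0.019, 0.026, -0.01, -0.007, 0.022, -0.002]
25 [0.1, 0.026, 0.086, -0.007, 0.647, -0.002]
20 [0.175, 0.026, 0.194, -0.007, 1.272, -0.002]
15 [0.246, 0.026, 0.287, -0.007, 1.897, -0.002]
```

>>> apply_moves --series '[1,0.05,0.015,0.02,0,0.2,0,1,0.08,0.015,0.05,0,0.42,0,1,0.115,0.015,0.086,0,0.65,0,1,0.155,0.015,0.14,0,0.96,0,1,0.19,0.015,0.194,0,1.27,0,1,0.19,0.015,0.194,0,1.27,0]'

```text
time_s: 22.8
ee_pos: [0.5749, 0.1457, 0.0451]
tool_rot: [0.973, 0.151, -0.172, 0.026]
ft_force: [-8.6, -1.8, 2.4]
width: 0.224
grip_force: 58.9
```

```bash
python3 -c "
from h import *
r.grab_frame('top');where();Fy();plan(20,10)"
```

```text
t 22.85 mx,my,mz -3.88 -0.59 45.11 tilt -20.08 yaw 17.65 Fx 7.69 F [-7.09 -3.08  1.48] w 0.222 58.9
Fy_board [0.78]
20 [0.024, 0.023, -0.014, -0.01, 0.01, -0.002]
15 [0.078, 0.024, 0.09, -0.01, 0.635, -0.002]
10 [0.125, 0.024, 0.187, -0.01, 1.26, -0.002]
```

>>> apply_moves --series '[1,0.035,0,-0.012,0,0,0,1,0.045,0,-0.012,0,0,0,1,0.075,0,0.04,0,0.31,0,1,0.105,0,0.09,0,0.63,0,1,0.105,0,0.09,0,0.63,0]'

```text
time_s: 23.35
ee_pos: [0.5761, 0.1461, 0.0418]
tool_rot: [0.98, 0.152, -0.13, 0.019]
ft_force: [-8.8, -3.4, 2.0]
width: 0.226
grip_force: 59.0
```

```bash
python3 -c "
from h import *
r.grab_frame('top');where();Fy();plan(15,5)"
```

```text
t 23.4 mx,my,mz -5.15 -0.61 41.82 tilt -15.1 yaw 17.65 Fx 8.94 F [-8.4  -3.07  1.83] w 0.224 59.0
Fy_board [0.38]
15 [-0.013, 0.025, -0.018, -0.01, 0.012, -0.002]
10 [0.025, 0.025, 0.083, -0.01, 0.637, -0.002]
5 [0.055, 0.025, 0.179, -0.01, 1.262, -0.003]
```

>>> apply_moves --series '[1,0.01,0,0.03,0,0.31,0,1,0.03,0,0.083,0,0.64,0,1,0.045,0,0.13,0,0.95,0,1,0.06,0,0.175,0,1.26,0,1,0.06,0,0.175,0,1.26,0]'

```text
time_s: 23.9
ee_pos: [0.5754, 0.1461, 0.0362]
tool_rot: [0.987, 0.153, -0.044, 0.006]
ft_force: [-8.6, -3.8, -1.9]
width: 0.226
grip_force: 58.9
```

```bash
python3 -c "
from h import *
r.grab_frame('top');where();Fy();plan(5,0)"
```

```text
t 23.95 mx,my,mz -4.63 -0.86 36.29 tilt -5.1 yaw 17.63 Fx 9.44 F [-8.77 -3.59 -0.59] w 0.226 58.9
Fy_board [0.76]
5 [0.024, 0.034, -0.037, -0.014, 0.013, -0.003]
2 [0.022, 0.034, 0.03, -0.014, 0.388, -0.004]
0 [0.021, 0.034, 0.072, -0.014, 0.638, -0.004]
```

>>> apply_moves --series '[1,0.015,0.01,0.0,0,0.2,0,1,0.015,0.01,0.03,0,0.4,0,1,0.015,0.01,0.065,0,0.64,0,1,0.015,0.01,0.065,0,0.64,0]'

```text
time_s: 24.35
ee_pos: [0.5756, 0.1462, 0.0342]
tool_rot: [0.988, 0.153, -0.0, -0.001]
ft_force: [-8.7, -2.0, -3.5]
width: 0.225
grip_force: 59.0
```

```bash
python3 -c "
from h import *
r.grab_frame('top');where();Fy()
print(row2(1.1,34.4,0))"
```

```text
t 24.4 mx,my,mz -4.58 -0.85 34.18 tilt -0.03 yaw 17.63 Fx 9.5 F [-9.12 -2.67 -2.1 ] w 0.229 59.1
Fy_board [-0.22]
[-0.227, 0.034, -0.009, -0.016, 0.004, -0.003]
```

>>> apply_moves --series '[1,-0.04,0,0,0,0,0,1,-0.08,0,0,0,0,0,1,-0.12,0,0,0,0,0,1,-0.16,0,0,0,0,0,1,-0.16,0,0,0,0,0]'

```text
time_s: 24.9
ee_pos: [0.5726, 0.1452, 0.0342]
tool_rot: [0.988, 0.153, 0.0, -0.001]
ft_force: [-7.1, -1.6, -2.9]
width: 0.227
grip_force: 58.9
```

```bash
python3 -c "
from h import *
where();r.grab_frame('top');where();Fy()"
```

```text
t 24.9 mx,my,mz -1.46 -0.83 34.25 tilt 0.04 yaw 17.64 Fx 7.3 F [-7.14 -1.61 -2.88] w 0.227 58.9
t 24.95 mx,my,mz -1.55 -0.8 34.31 tilt 0.05 yaw 17.64 Fx 7.66 F [-7.71 -1.06 -2.38] w 0.223 58.9
Fy_board [-1.33]
```

>>> apply_moves --series '[1,-0.04,0,0,0,0,0,1,-0.04,0,0,0,0,0,1,-0.04,0,0,0,0,0]'

```text
time_s: 25.25
ee_pos: [0.5719, 0.145, 0.0343]
tool_rot: [0.988, 0.153, 0.0, -0.001]
ft_force: [-5.4, -2.0, -3.1]
width: 0.228
grip_force: 58.9
```

```bash
python3 -c "
from h import *
where();r.grab_frame('top');where();Fy()"
```

```text
t 25.25 mx,my,mz -0.73 -0.8 34.35 tilt 0.07 yaw 17.64 Fx 5.76 F [-5.4  -2.03 -3.13] w 0.228 58.9
t 25.3 mx,my,mz -0.7 -0.79 34.34 tilt 0.07 yaw 17.64 Fx 7.13 F [-6.91 -1.8  -2.81] w 0.227 58.9
Fy_board [-0.38]
```

>>> apply_moves --series '[1,-0.04,0,0,0,0,0,1,-0.04,0,0,0,0,0,1,-0.04,0,0,0,0,0]'

```text
time_s: 25.6
ee_pos: [0.5712, 0.1447, 0.0345]
tool_rot: [0.988, 0.153, 0.001, -0.001]
ft_force: [-5.8, -1.4, -5.0]
width: 0.223
grip_force: 58.9
```

```bash
python3 -c "
from h import *
where();r.grab_frame('top');where();Fy()"
```

```text
t 25.6 mx,my,mz 0.05 -0.78 34.45 tilt 0.1 yaw 17.64 Fx 5.92 F [-5.78 -1.36 -4.96] w 0.223 58.9
t 25.65 mx,my,mz 0.02 -0.71 34.47 tilt 0.1 yaw 17.64 Fx 5.34 F [-5.39 -0.67 -3.7 ] w 0.227 58.9
Fy_board [-0.99]
```

>>> apply_moves --series '[1,-0.03,0,0,0,0,0,1,-0.045,0,0.01,0,0,0,1,-0.045,0,0.02,0,0,0,1,-0.045,0,0.02,0,0,0]'

```text
time_s: 26.05
ee_pos: [0.5707, 0.1445, 0.0343]
tool_rot: [0.988, 0.153, 0.001, -0.001]
ft_force: [-4.8, -0.5, -2.8]
width: 0.225
grip_force: 59.0
```

```bash
python3 -c "
from h import *
where();Fy();r.grab_frame('top');where();Fy()"
```

```text
t 26.05 mx,my,mz 0.63 -0.7 34.35 tilt 0.16 yaw 17.64 Fx 4.73 F [-4.79 -0.55 -2.81] w 0.225 59.0
Fy_board [-0.93]
t 26.1 mx,my,mz 0.65 -0.72 34.34 tilt 0.16 yaw 17.64 Fx 5.22 F [-4.93 -1.72 -2.1 ] w 0.228 59.0
Fy_board [0.14]
```

>>> apply_moves --series '[1,-0.02,0,0.01,0,0,0,1,-0.02,0,0.015,0,0,0,1,-0.02,0,0.015,0,0,0]'

```text
time_s: 26.4
ee_pos: [0.5704, 0.1444, 0.0342]
tool_rot: [0.988, 0.153, 0.002, -0.001]
ft_force: [-5.9, -0.9, -0.3]
width: 0.222
grip_force: 59.0
```

```bash
python3 -c "
from h import *
where();Fy();r.grab_frame('top');where();Fy()"
```

```text
t 26.4 mx,my,mz 0.92 -0.71 34.21 tilt 0.19 yaw 17.64 Fx 5.86 F [-5.87 -0.87 -0.31] w 0.222 59.0
Fy_board [-0.95]
t 26.45 mx,my,mz 0.93 -0.73 34.19 tilt 0.19 yaw 17.64 Fx 5.33 F [-5.43 -0.51  0.22] w 0.228 59.0
Fy_board [-1.16]
```

>>> apply_moves --series '[1,-0.02,0,0.01,0,0,0,1,-0.03,0,0.015,0,0,0,1,-0.03,0,0.015,0,0,0]'

```text
time_s: 26.75
ee_pos: [0.5702, 0.1443, 0.0342]
tool_rot: [0.988, 0.153, 0.002, -0.001]
ft_force: [-6.5, 0.7, -0.1]
width: 0.223
grip_force: 59.0
```

```bash
python3 -c "
from h import *
where();Fy();r.grab_frame('top');where();Fy()"
```

```text
t 26.75 mx,my,mz 1.12 -0.67 34.17 tilt 0.26 yaw 17.63 Fx 5.95 F [-6.47  0.7  -0.13] w 0.223 59.0
Fy_board [-2.62]
t 26.8 mx,my,mz 1.13 -0.68 34.16 tilt 0.26 yaw 17.63 Fx 3.96 F [-4.28  0.41  0.38] w 0.227 59.0
Fy_board [-1.69]
```

>>> apply_moves --series '[1,-0.02,0,0.01,0,0,0,1,-0.02,0,0.01,0,0,0,1,-0.02,0,0.01,0,0,0]'

```text
time_s: 27.1
ee_pos: [0.5701, 0.1443, 0.0342]
tool_rot: [0.988, 0.153, 0.003, -0.001]
ft_force: [-4.8, 1.1, 0.2]
width: 0.227
grip_force: 59.1
```

```bash
python3 -c "
from h import *
where();Fy();r.grab_frame('top');where();Fy()"
```

```text
t 27.1 mx,my,mz 1.25 -0.68 34.16 tilt 0.31 yaw 17.63 Fx 4.28 F [-4.84  1.09  0.16] w 0.227 59.1
Fy_board [-2.51]
t 27.15 mx,my,mz 1.25 -0.67 34.17 tilt 0.31 yaw 17.63 Fx 3.83 F [-4.65  1.97  0.23] w 0.222 59.1
Fy_board [-3.28]
```

>>> apply_moves --series '[1,0,-0.01,0.02,0,0,0,1,0,-0.01,0.04,0,0,0,1,0,-0.01,0.04,0,0,0]'

```text
time_s: 27.45
ee_pos: [0.5702, 0.1443, 0.0339]
tool_rot: [0.988, 0.153, 0.003, -0.001]
ft_force: [-8.3, 0.5, 6.3]
width: 0.225
grip_force: 59.9
```

```bash
python3 -c "
from h import *
where();Fy();r.grab_frame('top');where();Fy()"
```

```text
t 27.45 mx,my,mz 1.15 -0.72 33.95 tilt 0.31 yaw 17.63 Fx 7.72 F [-8.27  0.53  6.34] w 0.225 59.9
Fy_board [-3.01]
t 27.5 mx,my,mz 1.15 -0.71 33.94 tilt 0.31 yaw 17.63 Fx 6.62 F [-7.6   2.04  6.37] w 0.229 59.9
Fy_board [-4.25]
```

>>> apply_moves --series '[1,0,0,0.02,0,0,0,1,0,0,0.04,0,0,0,1,0,0,0.04,0,0,0]'

```text
time_s: 27.8
ee_pos: [0.5703, 0.1444, 0.0338]
tool_rot: [0.988, 0.153, 0.003, -0.001]
ft_force: [-10.6, 0.4, 14.6]
width: 0.225
grip_force: 60.6
```

Run:
```python
from h import *
where();Fy();g=grab('wrist');where();Fy(); np.savez('w5.npz',**g)
s=r.sense();P=cloud(g);M=R.from_quat(s['tool_rot']).as_matrix(); L=(P-np.array(s['ee_pos']))@M*1000
k=(abs(L[...,1])<2)&(abs(L[...,2]+10)<4)&(abs(L[...,0])<50)&(g['depth']>0)
x=L[...,0][k]; z=P[...,2][k]*1000
print(np.polyfit(x,z,1),x.min(),x.max(),k.sum())
```

```text
t 27.8 mx,my,mz 1.04 -0.74 33.78 tilt 0.31 yaw 17.64 Fx 9.99 F [-10.62   0.4   14.61] w 0.225 60.6
Fy_board [-3.6]
t 27.85 mx,my,mz 1.05 -0.72 33.78 tilt 0.31 yaw 17.64 Fx 10.33 F [-10.75  -0.3   14.26] w 0.226 60.6
Fy_board [-2.98]
[-1.89408044e-02  4.36562273e+01] -31.47130863570958 48.39408047817401 1477
```

The cell bears on both saddles: z is at home height, Fz is firm, and the plunger is about 3 mm back. Easing off the press, then releasing.

>>> apply_moves --series '[1,0,0,-0.045,0,0,0,1,0,0,-0.045,0,0,0,0.74,0,0,-0.045,0,0,0,0.7,0,0,-0.045,0,0,0,0.65,0,0,-0.045,0,0,0,0.6,0,0,-0.045,0,0,0,0.5,0,0,-0.045,0,0,0,0.5,0,0,-0.045,0,0,0,0.5,0,0,-0.045,0,0,0]'

```text
time_s: 28.75
ee_pos: [0.5705, 0.1438, 0.0333]
tool_rot: [0.988, 0.153, 0.003, -0.001]
ft_force: [0.6, 0.1, 0.6]
width: 0.498
grip_force: 0.0
```

```bash
cat > chk.py <<'E'
from h import *
where()
g=grab('wrist');s=r.sense();P=cloud(g)-SEAT; bx=P@UX*1e3; by=P@UY*1e3; bz=P[...,2]*1e3
k=(abs(by+.5)<3)&(abs(bz-44)<3.5)&(g['depth']>0)&(bx<29)&(bx>-33)
print(k.sum(),np.polyfit(bx[k],bz[k],1))
for a in range(-48,46,3):
    q=(abs(by+.5)<3)&(abs(bx-a)<1.5)&(bz>20)&(bz<60)
    if q.any(): print(a,bz[q].mean().round(1),g['frame'].mean(2)[q].mean().round(),end=' | ')
E
python3 chk.py
```

```text
t 28.75 mx,my,mz 0.99 -0.12 33.32 tilt 0.35 yaw 17.62 Fx -0.59 F [0.6  0.06 0.61] w 0.498 0.0
1789 [1.21810832e-03 4.38811918e+01]
-48 38.5 68.0 | -45 37.5 66.0 | -42 37.5 68.0 | -39 38.6 68.0 | -36 41.0 67.0 | -33 43.8 56.0 | -30 43.8 56.0 | -27 43.9 57.0 | -24 43.8 57.0 | -21 43.9 57.0 | -18 43.8 57.0 | -15 43.9 57.0 | -12 43.9 57.0 | -9 43.8 57.0 | -6 43.9 57.0 | -3 43.9 57.0 | 0 43.8 57.0 | 3 43.9 57.0 | 6 43.9 57.0 | 9 43.8 56.0 | 12 43.9 57.0 | 15 43.9 56.0 | 18 43.9 57.0 | 21 43.8 56.0 | 24 44.0 56.0 | 27 43.9 56.0 | 30 43.9 54.0 | 33 43.4 40.0 |
```

>>> apply_moves --series '[0.5,0,0,-0.5,0,0,0,0.5,0,0,-1.2,0,0,0,0.5,0,0,-2.4,0,0,0,0.5,0,0,-4,0,0,0,0.5,0,0,-5,0,0,0,0.5,0,0,-5,0,0,0,0.5,0,0,-5,0,0,0,0.5,0,0,-5,0,0,0]'

```text
time_s: 29.6
ee_pos: [0.5689, 0.1435, 0.1574]
tool_rot: [0.988, 0.153, 0.002, -0.001]
ft_force: [0.0, 0.8, 0.2]
width: 0.501
grip_force: 0.0
```

```bash
python3 chk.py
```

```text
t 29.6 mx,my,mz 2.6 -0.27 157.41 tilt 0.24 yaw 17.62 Fx -0.25 F [0.   0.8  0.22] w 0.501 0.0
547 [3.59030721e-03 4.38507150e+01]
-48 37.5 54.0 | -45 38.3 56.0 | -42 38.0 56.0 | -39 39.2 61.0 | -36 40.8 58.0 | -33 43.7 48.0 | -30 43.8 47.0 | -27 43.7 47.0 | -24 43.7 48.0 | -21 43.8 47.0 | -18 43.7 48.0 | -15 43.9 48.0 | -12 43.7 47.0 | -9 43.7 47.0 | -6 44.0 47.0 | -3 43.6 47.0 | 0 43.9 47.0 | 3 43.8 55.0 | 6 44.1 64.0 | 9 43.7 82.0 | 12 43.9 104.0 | 15 43.8 105.0 | 18 43.7 104.0 | 21 44.3 105.0 | 24 43.9 104.0 | 27 43.9 105.0 | 30 44.2 100.0 | 33 47.7 51.0 | 36 50.0 26.0 | 39 50.3 27.0 | 42 50.4 24.0 | 45 50.1 26.0 |
```

```bash
python3 -c "
from cell import r
print(r.close_job())"
```

```text
the job is handed in; nothing more can be done
None
```

The cell is in the holder flat end first: level, bearing on both saddles, under the lip and let go. I handed it in at about 30 s, but I first put it in button end first, because it lay in the stand the other way round from the description; that try pressed the plunger to about 11 N, around its solid stop, before I rolled the cell out, turned it and reloaded it.

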